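# Unlatch the seed case and fill it from the sunken cup

## Robot

A 6-joint arm with a two-finger parallel gripper is mounted at the origin on the work surface. World frame = base frame: x ahead of the robot, y to its left, z up, the work surface at z = 0. Lengths are in m, angles in rad, forces in N, time in s.
With the tool pointing down it reaches from about 0.325 to 0.775 m from the base axis. Payload 9.3 kg.
Tool frame: the origin (TCP) lies on the centre line of the jaws, within the pads' length; the fingertips stand 22 mm ahead of it and the grasp point (between the pads) lies 3 mm ahead of it; z points along the fingers, x is the direction in which the jaws open and shut, and the axes are right-handed (so a half turn about z gives the same grasp; the last joint's range is limited). The gripper opens to 85 mm and grips with 20 to 120 N. Pads are 22 mm wide; open, the fingers measure 114 mm over their backs; the gripper's body (76 mm by 85 mm) begins 54 mm behind the grasp point. The pads swing forward as they close: fully open they stand 13 mm farther back than shut.
Start: joints at [1.043, 0.259, 0.021, 1.334, 0, 1.418], TCP at [0.201, 0.512, 0.253] pointing down, gripper open.
Joint ranges: [-3.04, 3.04], [-0.91, 1.82], [-1.04, 1.36], [-1.92, 1.95], [-1.52, 1.45], [-3.14, 3.14]. Speed limits (rad/s): [2.22, 2.22, 2.79, 3.14, 3.14, 3.14].

## Interface

Orientations are given as a unit quaternion [x, y, z, w].
In Python, from cell import ctrl, get_image gives the robot as it stands. Calls block until the motion is done:
- ctrl.goto(position, orientation): joint-space move of the TCP to a pose.
- ctrl.movel(position, attitude=None, rate=0.15, force_limit=None): straight line of the TCP; attitude=None keeps the orientation; rate is the mean speed in m/s. With force_limit (N) it stops when the force on the tool has changed by that much, and returns True; else False.
- ctrl.set_joints(angles): joint-space move.
- ctrl.set_gripper(opening): finger opening in m; the grip force is fixed at half the most; returns when the fingers have stopped.
- ctrl.wait(seconds).
- ctrl.solve_ik(position, orientation): joint angles nearest the present ones, or None.
- get_image(name): name is "scene" or "top"; returns a dict with "pixels" (480x640x3 uint8, blue, green, red), "fx", "fy", "cx", "cy" (pixels), "extrinsics" (4x4, takes a point from camera to world coordinates). Camera axes: x right, y down, z forward; pixel columns grow to the right and rows downward; lengths in m; the calibration is good to about 2 mm. A picture is of the moment at which its call begins. There is no depth.
A pose or a line that the arm cannot do raises ctrl.IKError and nothing moves.
- ctrl.close_job(): hands the job in, once; it reports no verdict.
Readings, each from a call of its own:
- ctrl.current_clock(): time.
- ctrl.current_joint_pos(): joint angles.
- ctrl.current_joint_vel(): joint speeds.
- ctrl.current_joint_efforts(): joint torques, N m.
- ctrl.current_position(): TCP position.
- ctrl.current_eef_rot(): TCP orientation.
- ctrl.current_contact_force(): force on the tool from outside, world axes, zero at the start.
- ctrl.current_torque(): the same for the moment, N m.
- ctrl.current_width(): finger opening in m.
Only numpy, scipy, OpenCV 4.12 (cv2) and the standard library are available. Lean on these libraries where they do the work, as an engineer would, in place of code of your own. Each camera call takes 0.05 s, during which the arm holds its last target.

## Task

First lift the lever of the seed case's latch over its centre until it stands up, so that the hook comes free and the lid springs fully open. Then lift the metal cup of seeds out of its holder, set it upright on the bench and let go; take it again by its lower half, pour all six seeds into the case, and stand the empty cup upright on the bench again. Leave the dish, forceps, wash bottle and beaker where they are.

Things in the scene. Friction and masses are not known exactly. Their poses are not given: they have to be found in the camera images.
- case: Grey steel seed case, fixed. Origin: centre of the underside of its box, 150 x 150 mm, 75 mm tall, 5 mm walls and floor; z up. A solid step on its -x side (x = -75 to -135 mm, 100 mm wide, 56 mm high) carries the draw latch; the lid is hinged along the top edge of the +x side (x = 75, z = 75 mm).
- lever_hinge (a point): Axis of the latch lever, fixed on the case at x = -100, y = 0, z = 90 mm of its frame, running along the case's y; two ears beside it, 46 mm over their outsides, reach z = 96 mm. The hook, a wire bail with a claw, hangs on the lever and holds down the lid's front edge from above; as the lever rises it is drawn back (-x) off the lid and lifted. The open lever stands up to 150 mm above the bench.
- lever_grip (a point): Centre of the steel grip block at the end of the latch lever, 46 mm from the hinge: 24 mm long (along the lever), 20 mm wide (along the case's y), 10 mm thick. Closed, it lies level at case x = -146, z = 92 mm, overhanging the step, with only the bench below. It can be pinched across its width from above, and turns between the fingers as the lever rises.
- lever (a joint): Latch lever angle (rad). 0: closed, level, pointing along the case's -x; it rises as the value grows; 1.57 is straight up, 1.75 the stop. An over-centre spring holds it shut: lifting at the grip takes about 10 N at first, falling to nothing at 0.7 (dead centre); from there it swings by itself to the stop and stays. The hook lets go of the lid at about 0.75.
- lid (a joint): Angle of the aluminium lid (150 x 150 x 7 mm) about its hinge (rad). 0: shut, 1.57: upright, 2.9: laid back beyond the case, its free edge then about 110 mm above the bench and 220 mm from the case's origin along +x. Once the hook is off it springs slowly open to 2.9 by itself, in about 3 s; it need not be touched.
- holder: White plastic cup holder, fixed to the bench: open-topped square box 84 x 84 mm, 42 mm high, 6 mm walls and floor. Origin: centre of its underside.
- cup: Steel cup, 75 mm tall, outer radius 26 mm at the base and 31 mm at the rim, 3 mm wall, 4 mm bottom, about 0.12 kg. Origin: centre of its underside, z towards the mouth. It starts loose in the holder, on its 6 mm floor, so that its top 39 mm stand out. The second grasp: at or below mid-height (at most 48 mm above its underside). It empties when tipped about 100 degrees.
- seed0_center (a point): Centre of one of the six loose brown seeds, hard balls 18 mm across, 10 g, in the bottom of the cup (two layers, up to 42 mm above its underside).
- seed1_center (a point): Centre of one of the six loose brown seeds, hard balls 18 mm across, 10 g, in the bottom of the cup (two layers, up to 42 mm above its underside).
- seed2_center (a point): Centre of one of the six loose brown seeds, hard balls 18 mm across, 10 g, in the bottom of the cup (two layers, up to 42 mm above its underside).
- seed3_center (a point): Centre of one of the six loose brown seeds, hard balls 18 mm across, 10 g, in the bottom of the cup (two layers, up to 42 mm above its underside).
- seed4_center (a point): Centre of one of the six loose brown seeds, hard balls 18 mm across, 10 g, in the bottom of the cup (two layers, up to 42 mm above its underside).
- seed5_center (a point): Centre of one of the six loose brown seeds, hard balls 18 mm across, 10 g, in the bottom of the cup (two layers, up to 42 mm above its underside).
- dish: Bystander: small round culture dish, 60 mm across, 14 mm high, loose, on the middle of the bench; origin under its centre.
- forceps: Bystander: steel forceps, 120 mm long, 7 mm high, loose, lying along x on the middle of the bench; origin under its middle.
- wash_bottle: Bystander: white wash bottle, 66 mm across, 150 mm tall, loose, to the left; origin under its centre.
- beaker: Bystander: glass beaker, 72 mm across, 85 mm tall, loose, to the right; origin under its centre.
Not all that is in view belongs to the job. What is shaped like the cup but red or turquoise is not meant.

How it is judged:
On the way, in this order (a step that is already met when the one before it is completed fails the run):
1. the latch lever is past its centre and standing up, and the lid has sprung fully open (value of joint lever above 1.4 rad and value of joint lid above 2.5 rad), for 0.1 s.
2. the cup, lifted out of its holder, stands upright on the bench and is let go, with the seeds in it (height (world z) of cup between -0.005 and 0.005 m and angle between cup's own z axis and vertical below 0.08 rad and linear speed of cup below 0.02 m/s and horizontal distance between cup and holder above 0.07 m and contact force between the fingers and cup below 0.05 N and distance between each of seed0_center, seed1_center, seed2_center, seed3_center, seed4_center, seed5_center and cup below 0.085 m), for 0.2 s.
3. the cup is taken again lower down (the grasp point at most 48 mm above its underside) and lifted off the bench (height (world z) of cup above 0.03 m and contact force between the fingers and cup above 0.5 N and z of the grasp point in the frame of cup below 0.048 m and distance between the grasp point and cup below 0.07 m), for 0.2 s.
At the end, for the whole second after the job is handed in: All six seeds lie in the case (their centres between its walls and below its rim); the cup stands on the bench, upright within 0.08 rad, at rest, clear of its holder; the latch lever stands open (over 1.4 rad) and the lid lies open (over 2.5 rad) (all of step 1 and x of seed0_center in the frame of case between -0.071 and 0.071 m and y of seed0_center in the frame of case between -0.071 and 0.071 m and z of seed0_center in the frame of case between 0 and 0.075 m and x of seed1_center in the frame of case between -0.071 and 0.071 m and y of seed1_center in the frame of case between -0.071 and 0.071 m and z of seed1_center in the frame of case between 0 and 0.075 m and x of seed2_center in the frame of case between -0.071 and 0.071 m and y of seed2_center in the frame of case between -0.071 and 0.071 m and z of seed2_center in the frame of case between 0 and 0.075 m and x of seed3_center in the frame of case between -0.071 and 0.071 m and y of seed3_center in the frame of case between -0.071 and 0.071 m and z of seed3_center in the frame of case between 0 and 0.075 m and x of seed4_center in the frame of case between -0.071 and 0.071 m and y of seed4_center in the frame of case between -0.071 and 0.071 m and z of seed4_center in the frame of case between 0 and 0.075 m and x of seed5_center in the frame of case between -0.071 and 0.071 m and y of seed5_center in the frame of case between -0.071 and 0.071 m and z of seed5_center in the frame of case between 0 and 0.075 m and height (world z) of cup between -0.005 and 0.005 m and angle between cup's own z axis and vertical below 0.08 rad and linear speed of cup below 0.02 m/s and horizontal distance between cup and holder above 0.07 m); the robot touches nothing.
It fails at once if the dish, forceps, wash bottle or beaker is shifted by more than 30 mm (distance of any of dish, forceps, wash_bottle, beaker from where it was at the start of the episode above 0.03 m).
It also fails if it takes over 72 s, if anything falls off the work surface, if the arm or the gripper's body presses on something with over 40 N, if the wrist force passes 120 N, or if a joint passes its speed limit or range.

## Working session

There is one attempt and no reset: what is moved stays moved. The work goes in short steps, each a Python script; the robot and the scene stay as the last script left them, time stands still between calls to the robot, and variables do not carry over. Pictures are saved under pics/ and viewed, and the job is handed in when it is done.

```bash
ls; mkdir -p pics; cat > h.py <<'E'
import numpy as np, cv2
from cell import ctrl, get_image
def cam(n):
    d=get_image(n); return d
def ray(d,u,v):
    E=np.array(d['extrinsics']); r=np.array([(u-d['cx'])/d['fx'],(v-d['cy'])/d['fy'],1.])
    r=E[:3,:3]@r; return E[:3,3],r/np.linalg.norm(r)
def onplane(d,u,v,z):
    o,r=ray(d,u,v); return o+r*(z-o[2])/r[2]
def tri(d1,p1,d2,p2):
    o1,r1=ray(d1,*p1);o2,r2=ray(d2,*p2)
    s=np.linalg.lstsq(np.c_[r1,-r2],o2-o1,rcond=None)[0]
    a=o1+r1*s[0];b=o2+r2*s[1]; return (a+b)/2,np.linalg.norm(a-b)
def proj(d,P):
    E=np.linalg.inv(np.array(d['extrinsics'])); p=E[:3,:3]@np.array(P)+E[:3,3]
    return np.array([d['fx']*p[0]/p[2]+d['cx'],d['fy']*p[1]/p[2]+d['cy']])
E
python3 - <<'E'
from h import *
for n in("scene","top"):
    d=cam(n); cv2.imwrite(f'pics/{n}0.png',d['pixels']); print(n,d['fx'],d['cx'],d['cy'],np.round(d['extrinsics'],3).tolist())
print(ctrl.current_clock(),ctrl.current_eef_rot())
E
```

```text
pics
scene 446.2644477395195 313.5554116835248 237.6023984548455 [[0.161, 0.806, -0.57, 1.145], [0.987, -0.141, 0.08, -0.052], [-0.016, -0.575, -0.818, 0.754], [0.0, 0.0, 0.0, 1.0]]
top 463.1198900341572 320.2962027576865 248.0335344987175 [[0.004, -0.992, 0.126, 0.542], [-0.999, -0.009, -0.035, 0.018], [0.036, -0.125, -0.991, 0.998], [0.0, 0.0, 0.0, 1.0]]
0.1 [ 8.26472504e-01  5.62976771e-01 -5.39712083e-04  2.54416872e-04]
```

View pics/scene0.png

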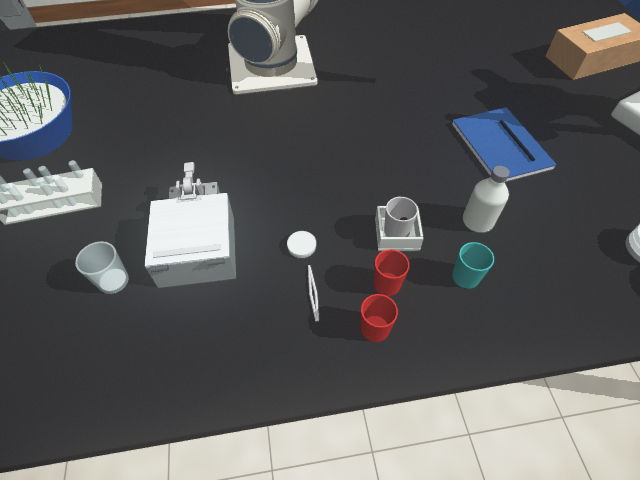

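View pics/top0.png

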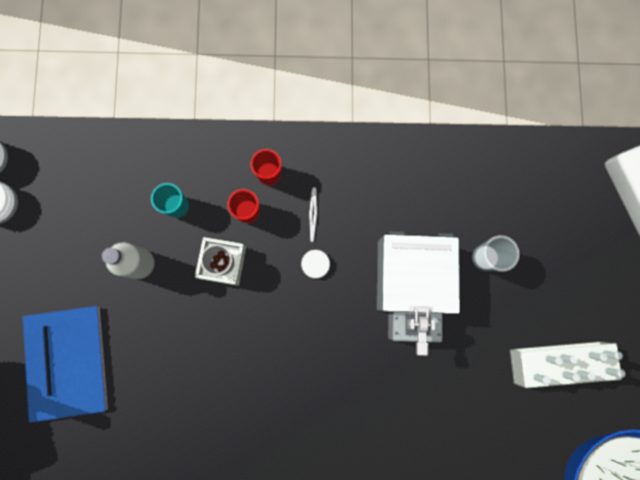

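The candidates for the cup are:
- Grey steel cup in the white holder, with brown seeds: top (218,262), scene (401,215)
- Red cups: top (266,165) and (243,204)
- Turquoise cup: top (167,199)
- Glass beaker: top (497,253)

I choose the grey one in the holder. The latch lever is at top (422,340), scene (189,172). Next I'll check close crops.

```bash
python3 - <<'E'
import cv2,numpy as np
t=cv2.imread('pics/top0.png');s=cv2.imread('pics/scene0.png')
f=lambda i,x,y,w,h:cv2.resize(i[y:y+h,x:x+w],(400,300),interpolation=cv2.INTER_CUBIC)
cv2.imwrite('pics/crop0.png',np.vstack([np.hstack([f(t,180,225,80,60),f(t,370,225,180//1,135)]),np.hstack([f(s,365,190,80,60),f(s,130,150,120,90)])]))
E
```

```text
(no output)
```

View pics/crop0.png

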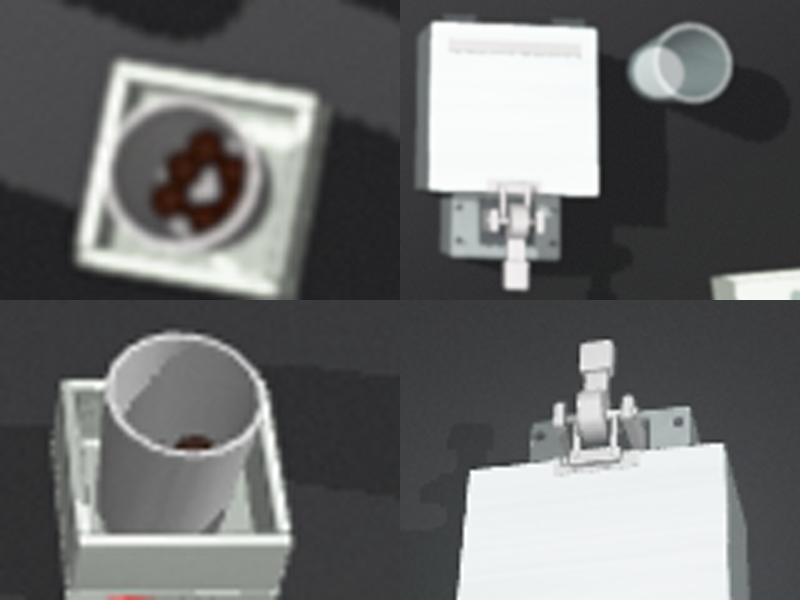

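The crops confirm the choice: brown seeds in the grey cup, with its rim centred near top (217,259) and scene (402,209). The grip block is at about top (423,349), scene (189,167). Next I'll measure.

```bash
python3 - <<'E'
from h import *
t=cam('top');s=cam('scene')
def show(n,p):print(n,np.round(p[0],4),'gap',round(p[1],4))
C=(217.,259.6);CS=(401.8,208.8)
show('rim',tri(t,C,s,CS))
show('grip',tri(t,(422.7,348.8),s,(189.1,167.1)))
# lid mask
out=[]
for d,lo,seed in((t,190,(420,270)),(s,190,(190,225))):
    g=cv2.cvtColor(d['pixels'],cv2.COLOR_BGR2GRAY)
    m=(g>lo).astype(np.uint8)
    m=cv2.morphologyEx(m,cv2.MORPH_OPEN,np.ones((7,7)))
    n,l=cv2.connectedComponents(m); k=l[seed[1],seed[0]]
    c=max(cv2.findContours((l==k).astype(np.uint8),cv2.RETR_EXTERNAL,cv2.CHAIN_APPROX_NONE)[0],key=cv2.contourArea)
    h=cv2.convexHull(c)
    q=cv2.approxPolyN(h,4,ensure_convex=True).reshape(-1,2)
    print(q.tolist(),cv2.contourArea(c)); out.append(q)
    im=d['pixels'].copy(); cv2.polylines(im,[q.astype(int)],True,(0,0,255)); cv2.imwrite(f'pics/lid{len(out)}.png',cv2.resize(im[120:360,100:560],None,fx=1.7,fy=1.7))
for p in out[0]: print('top z.082',np.round(onplane(t,*p,.082),4))
for p in out[1]: print('scene z.082',np.round(onplane(s,*p,.082),4))
E
```

```text
rim [0.6342 0.1916 0.0753] gap 0.0032
grip [ 0.4615 -0.2134  0.0891] gap 0.0028
[[458, 238], [458, 312], [383, 310], [383, 234]] 5517.0
[[229, 256], [144, 265], [151, 201], [227, 192]] 4933.0
top z.082 [ 0.6809 -0.2939  0.082 ]
top z.082 [ 0.5325 -0.2889  0.082 ]
top z.082 [ 0.5359 -0.1394  0.082 ]
top z.082 [ 0.6876 -0.1414  0.082 ]
scene z.082 [ 0.6904 -0.1432  0.082 ]
scene z.082 [ 0.6835 -0.2936  0.082 ]
scene z.082 [ 0.5345 -0.2882  0.082 ]
scene z.082 [ 0.5374 -0.139   0.082 ]
```

```bash
python3 - <<'E'
from h import *
from scipy.spatial.transform import Rotation as R
t=cam('top');s=cam('scene')
print('rim@.081',onplane(t,217,259.6,.081).round(4),onplane(s,402.1,208.6,.081).round(4))
print('grip@.097',onplane(t,422.7,348.8,.095).round(4),onplane(s,189.1,167.1,.095).round(4))
H=[onplane(t,180+u/5,225+v/5,.042) for u,v in((118,60),(325,92),(290,295),(77,263))]
print('holder',np.round(H,3).tolist(),np.mean(H,0).round(4))
HS=[onplane(s,365+u/5,190+v/5,.042) for u,v in((62,82),(292,240),(78,240))]
print('holderS',np.round(HS,3).tolist())
for n,(a,b) in dict(red1=((266,152),None),).items() if 0 else []: pass
for n,p in dict(red1=(266,160),red2=(243,200),turq=(167,195)).items(): print(n,onplane(t,*p,.075).round(3))
for n,p in dict(dish=(315,264),forc=(313,215)).items(): print(n,onplane(t,*p,.01).round(3))
print('bottle top',tri(t,(112,256),s,(501,173)))
print('beaker',onplane(t,487,257,.0).round(3),onplane(t,503,253,.085).round(3))
# IK tests
def q(h,a,phi,axis=None):
    """tool pointing along heading h, a below horizontal; jaw axis horizontal; then tip phi about h"""
    hv=np.array([np.cos(h),np.sin(h),0]);z=hv*np.cos(a)-np.array([0,0,1])*np.sin(a)
    x=np.cross(hv,[0,0,1]);y=np.cross(z,x)
    M=R.from_matrix(np.c_[x,y,z]); return M
for a in(30,40,50,60):
  for h in range(-180,180,30):
    M=q(np.radians(h),np.radians(a),0); r=''
    for X,Y in((.5,.1),(.45,.05),(.55,.1),(.4,.2)):
      for flip in(0,1):
        Mf=M*R.from_euler('z',180*flip,degrees=True)
        P=np.array([X,Y,.04])-.003*M.as_matrix()[:,2]
        j=ctrl.solve_ik(P.tolist(),Mf.as_quat().tolist())
        r+='.' if j is None else 'X'
    if 'X' in r: print('grasp',a,h,r)
E
```

```text
rim@.081 [0.6333 0.1889 0.081 ] [0.6382 0.1919 0.081 ]
grip@.097 [ 0.462  -0.2133  0.095 ] [ 0.468  -0.2105  0.095 ]
holder [[0.684, 0.225, 0.042], [0.671, 0.14, 0.042], [0.587, 0.152, 0.042], [0.6, 0.239, 0.042]] [0.6356 0.1889 0.042 ]
holderS [[0.594, 0.158, 0.042], [0.687, 0.227, 0.042], [0.672, 0.145, 0.042]]
red1 [0.84  0.097 0.075]
red2 [0.756 0.142 0.075]
turq [0.764 0.294 0.075]
dish [ 0.633 -0.007  0.01 ]
forc [ 0.739 -0.002  0.01 ]
bottle top (array([0.63308244, 0.37116626, 0.14035859]), np.float64(0.0037139166487437465))
beaker [ 0.652 -0.385  0.   ] [ 0.651 -0.384  0.085]
grasp 30 -180 ..XX..XX
grasp 30 -150 XXXX..XX
grasp 30 -120 XXXXXXXX
grasp 30 -90 XXXXXXXX
grasp 30 -60 XXXXXXXX
grasp 30 -30 ....XXXX
grasp 30 60 XXXXXX..
grasp 30 90 XXXXXXXX
grasp 30 120 XXXXXXXX
grasp 30 150 XXXX..XX
grasp 40 -180 XXXXXXXX
grasp 40 -150 XXXXXXXX
grasp 40 -120 XXXXXXXX
grasp 40 -90 XXXXXXXX
grasp 40 -60 XXXXXXXX
grasp 40 -30 XX..XXXX
grasp 40 60 XXXXXX..
grasp 40 90 XXXXXXXX
grasp 40 120 XXXXXXXX
grasp 40 150 XXXXXXXX
grasp 50 -180 XXXXXXXX
grasp 50 -150 XXXXXXXX
grasp 50 -120 XXXXXXXX
grasp 50 -90 XXXXXXXX
grasp 50 -60 XXXXXXXX
grasp 50 -30 XX..XXXX
grasp 50 0 ....XX..
grasp 50 30 XX..XX..
grasp 50 60 XXXXXXXX
grasp 50 90 XXXXXXXX
grasp 50 120 XXXXXXXX
grasp 50 150 XXXXXXXX
grasp 60 -180 XXXXXXXX
grasp 60 -150 XXXXXXXX
grasp 60 -120 XXXXXXXX
grasp 60 -90 XXXXXXXX
grasp 60 -60 XXXXXXXX
grasp 60 -30 XXXXXXXX
grasp 60 0 XXXXXXXX
grasp 60 30 XXXXXXXX
grasp 60 60 XXXXXXXX
grasp 60 90 XXXXXXXX
grasp 60 120 XXXXXXXX
grasp 60 150 XXXXXXXX
```

```bash
cat >> h.py <<'E'
from scipy.spatial.transform import Rotation as R
def pose(h,a,phi,flip,G,yaw0=0):
    """tool pose: heading h, a below horizontal (rad), jaws level, then tipped phi about heading; grasp point at G"""
    hv=np.array([np.cos(h),np.sin(h),0]);z=hv*np.cos(a)-np.array([0,0,1])*np.sin(a)
    x=np.cross(hv,[0,0,1]);y=np.cross(z,x)
    M=R.from_rotvec(hv*phi)*R.from_matrix(np.c_[x,y,z])*R.from_euler('z',np.pi*flip)
    P=np.array(G)-.003*M.as_matrix()[:,2]
    return P.tolist(),M.as_quat().tolist()
CASE=np.array([.610,-.2165]);YAW=-.027
def case(x,y,z):
    c,s=np.cos(YAW),np.sin(YAW); return np.array([CASE[0]+c*x-s*y,CASE[1]+s*x+c*y,z])
E
python3 - <<'E'
from h import *
for h in(-120,-90,-60):
 for a in(30,40):
  for f in(0,1):
   for sg in(1,-1):
    ok=[];J=[]
    for ph in range(0,131,10):
      p,q=pose(np.radians(h),np.radians(a),np.radians(sg*ph),f,case(-.02*-sg,.02,.18))
      j=ctrl.solve_ik(p,q); ok.append('.' if j is None else 'X'); J.append(j)
    print(h,a,f,sg,''.join(ok),[np.round(x,2).tolist() for x in (J[0],J[6],J[11]) if x is not None])
E
```

```text
-120 30 0 1 XXXXXXXXX..... [[-0.1, 0.82, 0.42, 1.79, -0.91, -0.84], [-0.02, 0.64, -0.11, 0.97, -1.32, -0.31]]
-120 30 0 -1 XX............ [[-0.1, 0.75, 0.27, 1.71, -0.91, -0.84]]
-120 30 1 1 XXXXXXXXX..... [[-0.1, 0.82, 0.42, 1.79, -0.91, 2.31], [-0.02, 0.64, -0.11, 0.97, -1.32, 2.83]]
-120 30 1 -1 XX............ [[-0.1, 0.75, 0.27, 1.71, -0.91, 2.3]]
-120 40 0 1 XXXXXXXXXX.... [[-0.13, 0.73, 0.37, 1.64, -0.79, -1.0], [-0.03, 0.49, -0.36, 0.33, -1.22, -0.83]]
-120 40 0 -1 XXX........... [[-0.14, 0.66, 0.23, 1.56, -0.79, -1.01]]
-120 40 1 1 XXXXXXXXXX.... [[-0.13, 0.73, 0.37, 1.64, -0.79, 2.14], [-0.03, 0.49, -0.36, 0.33, -1.22, 2.31]]
-120 40 1 -1 XXX........... [[-0.14, 0.66, 0.23, 1.56, -0.79, 2.13]]
-90 30 0 1 XXXXXXXXXXX... [[-0.07, 0.5, -0.16, 0.8, -1.04, -1.7], [-0.08, 0.44, -0.78, -0.75, -0.97, -1.64]]
-90 30 0 -1 XXXXXX........ [[-0.07, 0.45, -0.26, 0.74, -1.04, -1.71]]
-90 30 1 1 XXXXXXXXXXX... [[-0.07, 0.5, -0.16, 0.8, -1.04, 1.44], [-0.08, 0.44, -0.78, -0.75, -0.97, 1.5]]
-90 30 1 -1 XXXXXX........ [[-0.07, 0.45, -0.26, 0.74, -1.04, 1.43]]
-90 40 0 1 XXXXXXXXXX.... [[-0.11
[... 420 characters left out ...]
. [[-0.16, 0.23, -0.73, -0.22, -0.74, -2.59], [-0.02, 0.49, -0.42, 0.35, -1.31, -3.0]]
-60 30 1 1 XXXXXX........ [[-0.15, 0.29, -0.64, -0.18, -0.75, 0.56]]
-60 30 1 -1 XXXXXXXXX..... [[-0.16, 0.23, -0.73, -0.22, -0.74, 0.55], [-0.02, 0.49, -0.42, 0.35, -1.31, 0.14]]
-60 40 0 1 XXXXXXX....... [[-0.19, 0.26, -0.51, 0.14, -0.62, -2.5], [-0.44, 0.32, -1.04, -1.03, 0.02, -1.99]]
-60 40 0 -1 XXXXXXXXX..... [[-0.2, 0.2, -0.6, 0.11, -0.61, -2.51], [-0.03, 0.58, -0.15, 1.04, -1.24, -2.5]]
-60 40 1 1 XXXXXXX....... [[-0.19, 0.26, -0.51, 0.14, -0.62, 0.64], [-0.44, 0.32, -1.04, -1.03, 0.02, 1.15]]
-60 40 1 -1 XXXXXXXXX..... [[-0.2, 0.2, -0.6, 0.11, -0.61, 0.63], [-0.03, 0.58, -0.15, 1.04, -1.24, 0.64]]
```

```bash
cat >> h.py <<'E'
def pose2(h,a,b,rho,flip,G):
    """grasped at inclination a (cup upright, heading h); now inclination b, rolled rho about tool axis. returns P,q,cup axis"""
    hv=np.array([np.cos(h),np.sin(h),0])
    def M(i):
        z=hv*np.cos(i)-np.array([0,0,1])*np.sin(i);x=np.cross(hv,[0,0,1]);return R.from_matrix(np.c_[x,np.cross(z,x),z])
    ct=M(a).inv().apply([0,0,1]); T=M(b)*R.from_euler('z',rho); c=T.apply(ct)
    T=T*R.from_euler('z',np.pi*flip)
    return (np.array(G)-.003*T.as_matrix()[:,2]).tolist(),T.as_quat().tolist(),c
E
python3 - <<'E'
from h import *
r=np.radians
for h in(-30,-45,-60,-75,-90):
 for a in(30,40,50):
  for b in(0,15):
   for sg in(1,-1):
    L=[]
    for f in(0,1):
     o=''
     for ro in(0,30,60,90,110,130,150):
      p,q,c=pose2(r(h),r(a),r(b),r(sg*ro),f,case(0,.02,.17)); j=ctrl.solve_ik(p,q); o+='.' if j is None else 'X'
     L.append(o)
    p,q,c=pose2(r(h),r(a),r(b),r(sg*130),0,case(0,.02,.17))
    if any(o.count('X')>=6 for o in L): print(h,a,b,sg,L,'tip130',np.degrees(np.arccos(c[2])).round(),c.round(2))
E
```

```text
-45 30 15 1 ['XXXXXXX', 'XXXXXXX'] tip130 114.0 [-0.91 -0.03 -0.41]
-45 30 15 -1 ['XXXXXXX', 'XXXXXXX'] tip130 114.0 [ 0.03  0.91 -0.41]
-45 40 15 1 ['XXXXXXX', 'XXXXXXX'] tip130 108.0 [-0.94  0.11 -0.31]
-45 40 15 -1 ['XXXXXXX', 'XXXXXXX'] tip130 108.0 [-0.11  0.94 -0.31]
-45 50 15 1 ['XXXXXXX', 'XXXXXXX'] tip130 102.0 [-0.95  0.25 -0.2 ]
-45 50 15 -1 ['XXXXXXX', 'XXXXXXX'] tip130 102.0 [-0.25  0.95 -0.2 ]
-60 30 0 1 ['XXXXXXX', 'XXXXXXX'] tip130 124.0 [-0.82  0.1  -0.56]
-60 30 0 -1 ['XXXXXXX', 'XXXXXXX'] tip130 124.0 [ 0.32  0.76 -0.56]
-60 30 15 1 ['XXXXXXX', 'XXXXXXX'] tip130 114.0 [-0.89  0.21 -0.41]
-60 30 15 -1 ['XXXXXXX', 'XXXXXXX'] tip130 114.0 [ 0.26  0.87 -0.41]
-60 40 0 1 ['XXXXXXX', 'XXXXXXX'] tip130 119.0 [-0.83  0.26 -0.49]
-60 40 0 -1 ['XXXXXXX', 'XXXXXXX'] tip130 119.0 [ 0.19  0.85 -0.49]
-60 40 15 1 ['XXXXXXX', 'XXXXXXX'] tip130 108.0 [-0.88  0.35 -0.31]
-60 40 15 -1 ['XXXXXXX', 'XXXXXXX'] tip130 108.0 [ 0.13  0.94 -0.31]
-60 50 0 1 ['XXXXXXX', 'XXXXXXX'] tip130 114.0 [-0.81  0.42 -0.41]
-60 50 0 -1 ['XXXXXXX', 'XXXXXXX'] tip130 114.0 [ 0.04  0.91 -0.41]
-60 50 15 
[... 653 characters left out ...]
0.37  0.87 -0.31]
-75 50 0 1 ['XXXXXXX', 'XXXXXXX'] tip130 114.0 [-0.67  0.61 -0.41]
-75 50 0 -1 ['XXXXXXX', 'XXXXXXX'] tip130 114.0 [ 0.28  0.87 -0.41]
-75 50 15 1 ['XXXXXXX', 'XXXXXXX'] tip130 102.0 [-0.69  0.69 -0.2 ]
-75 50 15 -1 ['XXXXXXX', 'XXXXXXX'] tip130 102.0 [ 0.26  0.95 -0.2 ]
-90 30 15 1 ['XXXXXXX', 'XXXXXXX'] tip130 114.0 [-0.66  0.63 -0.41]
-90 30 15 -1 ['XXXXXXX', 'XXXXXXX'] tip130 114.0 [ 0.66  0.63 -0.41]
-90 40 15 1 ['XXXXXXX', 'XXXXXXX'] tip130 108.0 [-0.59  0.75 -0.31]
-90 40 15 -1 ['XXXXXXX', 'XXXXXXX'] tip130 108.0 [ 0.59  0.75 -0.31]
-90 50 15 1 ['XXXXXXX', 'XXXXXXX'] tip130 102.0 [-0.49  0.85 -0.2 ]
-90 50 15 -1 ['XXXXXXX', 'XXXXXXX'] tip130 102.0 [ 0.49  0.85 -0.2 ]
```

```bash
python3 - <<'E'
from h import *
b=(np.pi/2+YAW)/2
qs=[[np.cos(b),np.sin(b),0,0],[np.cos(b-np.pi/2),np.sin(b-np.pi/2),0,0]]
g=case(-.146,0,.091+.003)
js=[ctrl.solve_ik([g[0],g[1],.18],q) for q in qs]
print(g,[None if j is None else np.round(j,2) for j in js])
now=np.array(ctrl.current_joint_pos())
k=min((i for i in(0,1) if js[i] is not None),key=lambda i:abs(js[i][5]-0)); q=qs[k]
ctrl.goto([g[0],g[1],.18],q); print(ctrl.current_clock())
ctrl.movel([g[0],g[1],.15],rate=.15)
hit=ctrl.movel(g.tolist(),rate=.08,force_limit=8)
print(hit,ctrl.current_position(),ctrl.current_contact_force(),ctrl.current_clock())
d=cam('scene');cv2.imwrite('pics/l1.png',cv2.resize(d['pixels'][100:280,90:330],(800,600)))
E
```

```text
[ 0.46405321 -0.21255848  0.094     ] [array([-0.59,  0.23, -0.21,  1.13,  0.  , -0.57]), array([-0.59,  0.23, -0.21,  1.13,  0.  ,  2.57])]
3.0333
False [ 0.46434318 -0.21271505  0.09445171] [ 0.56910368 -0.00847594  0.1517964 ] 4.2333
```

View pics/l1.png

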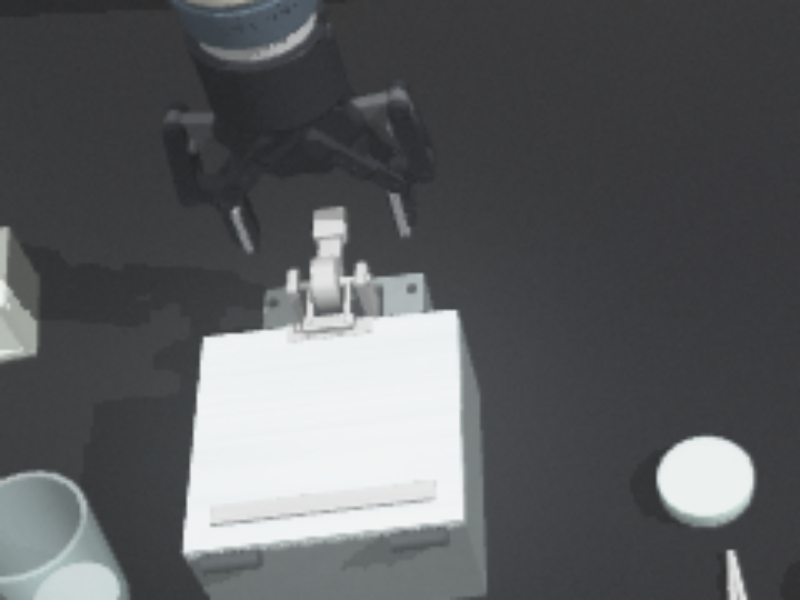

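The grip block, at (330,222) in the crop, lies centred between the two pads at (240,225) and (400,215). I'll pinch it and lift along the arc.

```bash
python3 - <<'E'
from h import *
ctrl.set_gripper(0.0); print('w',ctrl.current_width(),ctrl.current_contact_force())
for th in(.25,.5,.75,.95):
    g=case(-.100-.046*np.cos(th),0,.0925+.046*np.sin(th)+.003-.002*(1-np.cos(th)))
    ctrl.movel(g.tolist(),rate=.06); print(th,ctrl.current_width(),np.round(ctrl.current_contact_force(),1),ctrl.current_clock())
d=cam('scene');cv2.imwrite('pics/l2.png',cv2.resize(d['pixels'][100:280,90:330],(800,600)))
E
```

```text
w 0.019085862661117392 [1.3129924  8.41671323 6.48771212]
0.25 0.019024170718273364 [  3.    4.6 -13. ] 5.2667
0.5 0.01826771753060687 [ -1.    5.5 -15.6] 5.6083
0.75 0.01818187462863053 [ -3.5   7.  -11. ] 5.9417
0.95 0.018037101898278958 [-4.8  7.6 -7.9] 6.2417
```

View pics/l2.png

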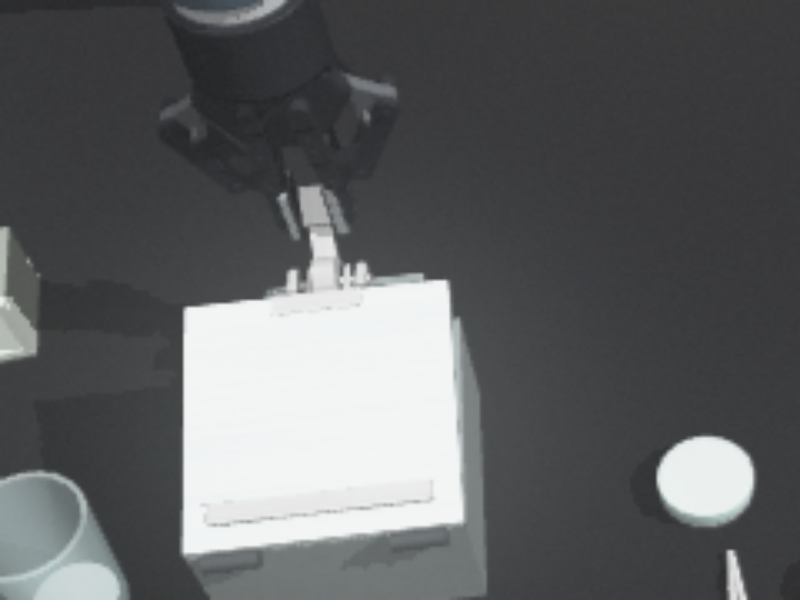

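The lever has risen, still held near (315,205), and the lid is already coming up. I'll go further and then release.

```bash
python3 - <<'E'
from h import *
for th in(1.15,1.3):
    g=case(-.100-.046*np.cos(th),0,.0925+.046*np.sin(th)+.003)
    ctrl.movel(g.tolist(),rate=.06); print(th,ctrl.current_width(),np.round(ctrl.current_contact_force(),1),ctrl.current_clock())
ctrl.set_gripper(.085); 
p=ctrl.current_position(); ctrl.movel([p[0],p[1],p[2]+.10],rate=.15)
print(np.round(ctrl.current_contact_force(),1),ctrl.current_clock())
d=cam('scene');cv2.imwrite('pics/l3.png',d['pixels'])
E
```

```text
1.15 0.018204748979134544 [-0.5  9.  -7.6] 6.6
1.3 0.01823756048502966 [-1.8  8.7 -6.4] 6.8667
[-0.6  0.1 -0.5] 8.3417
```

View pics/l3.png

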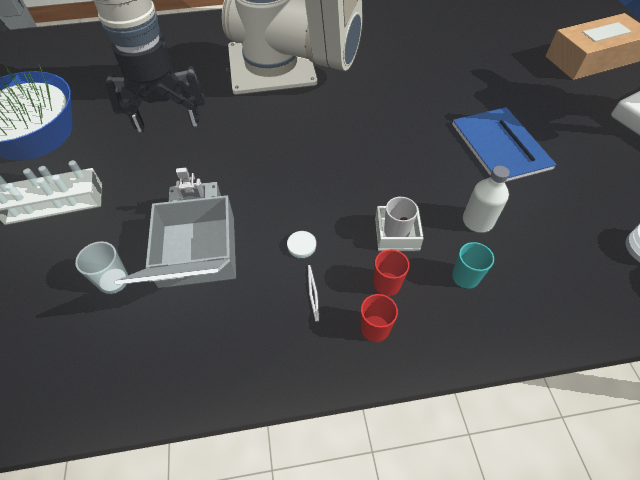

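Step 1 looks complete: the lever is upright at (183,178) and the lid is falling back over (170,275). Next is the cup, gripped from above with the tips over the holder wall.

```bash
python3 - <<'E'
from h import *
def dq(ang):
    b=ang/2; return [np.cos(b),np.sin(b),0,0]
C=np.array([.636,.190])
cand=[dq(np.pi/2),dq(-np.pi/2)]
js=[ctrl.solve_ik([C[0],C[1],.18],q) for q in cand]
cur=ctrl.current_joint_pos()
k=min((0,1),key=lambda i:abs(js[i][5]-cur[5])); q=cand[k]
p=ctrl.current_position()
ctrl.goto([C[0],C[1],.18],q)
d=cam('scene');cv2.imwrite('pics/c1a.png',d['pixels'])
ctrl.movel([C[0],C[1],.12],rate=.2)
hit=ctrl.movel([C[0],C[1],.070],rate=.06,force_limit=6)
print(hit,ctrl.current_position(),ctrl.current_clock())
d=cam('scene');cv2.imwrite('pics/c1.png',cv2.resize(d['pixels'][130:280,320:520],(800,600)))
P=(.48,.03,.04)
for f in(0,1):
  for b,ro,G in((30,0,P),(15,0,case(.03,-.01,.2)),(10,60,case(.03,-.01,.17)),(10,130,case(.03,-.01,.17))):
    pp,qq,c=pose2(np.radians(-75),np.radians(30),np.radians(b),np.radians(ro),f,G); j=ctrl.solve_ik(pp,qq); print(f,b,ro,None if j is None else np.round(j,2))
E
```

```text
False [0.63623434 0.19006945 0.07033999] 11.4583
0 30 0 [ 0.39  0.56 -0.57  0.66 -1.03 -1.32]
0 15 0 [-0.09  0.44 -0.58 -0.36 -1.13 -2.53]
0 10 60 [-0.09  0.55 -0.66 -0.73 -1.18 -1.65]
0 10 130 [-0.09  0.55 -0.66 -0.73 -1.18 -0.43]
1 30 0 [ 0.39  0.56 -0.57  0.66 -1.03  1.82]
1 15 0 [-0.09  0.44 -0.58 -0.36 -1.13  0.61]
1 10 60 [-0.09  0.55 -0.66 -0.73 -1.18  1.49]
1 10 130 [-0.09  0.55 -0.66 -0.73 -1.18  2.72]
```

View pics/c1.png

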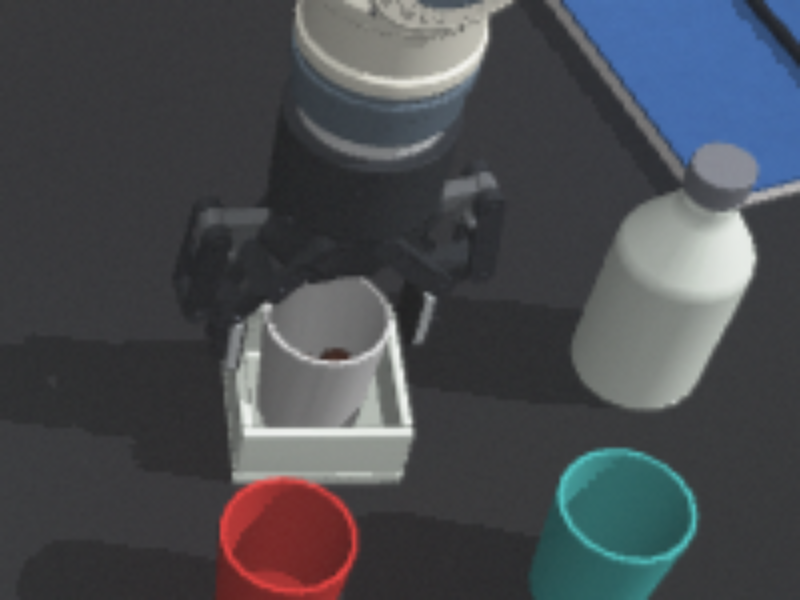

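View pics/c1a.png

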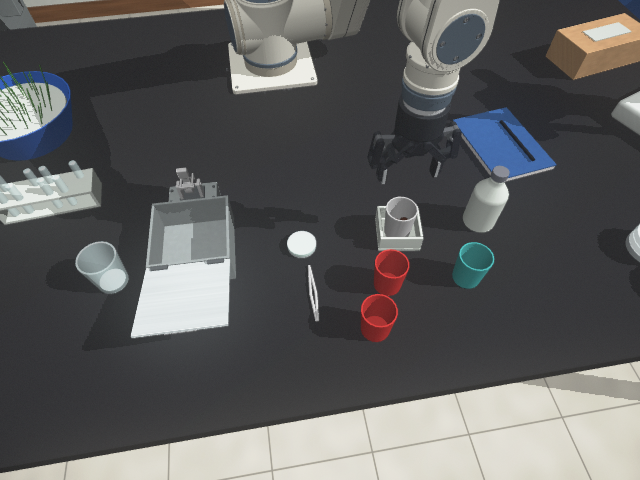

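The lid is fully back at (185,300), and the lever stands. The jaws straddle the cup about evenly, with pads at crop x≈230 and x≈425 and the cup at x≈330. I'll close, lift and place it.

```bash
python3 - <<'E'
from h import *
ctrl.set_gripper(0.0); print('w',ctrl.current_width(),np.round(ctrl.current_contact_force(),1))
p=ctrl.current_position()
ctrl.movel([p[0],p[1],.16],rate=.12); print(ctrl.current_width(),np.round(ctrl.current_contact_force(),1))
ctrl.movel([.48,.03,.14],rate=.2)
d=cam('scene');cv2.imwrite('pics/c2.png',d['pixels'])
ctrl.movel([.48,.03,.085],rate=.15)
hit=ctrl.movel([.48,.03,.060],rate=.03,force_limit=4)
print(hit,ctrl.current_position(),ctrl.current_clock(),np.round(ctrl.current_contact_force(),1))
d=cam('scene');cv2.imwrite('pics/c3.png',cv2.resize(d['pixels'][80:260,240:480],(800,600)))
E
```

```text
w 0.059036310870691076 [-0.9  0.6  5.3]
0.05903783188860562 [-0.4 -0.5 -1.6]
True [0.4802373  0.03004921 0.06484697] 15.275 [-0.7 -0.   6.7]
```

View pics/c3.png

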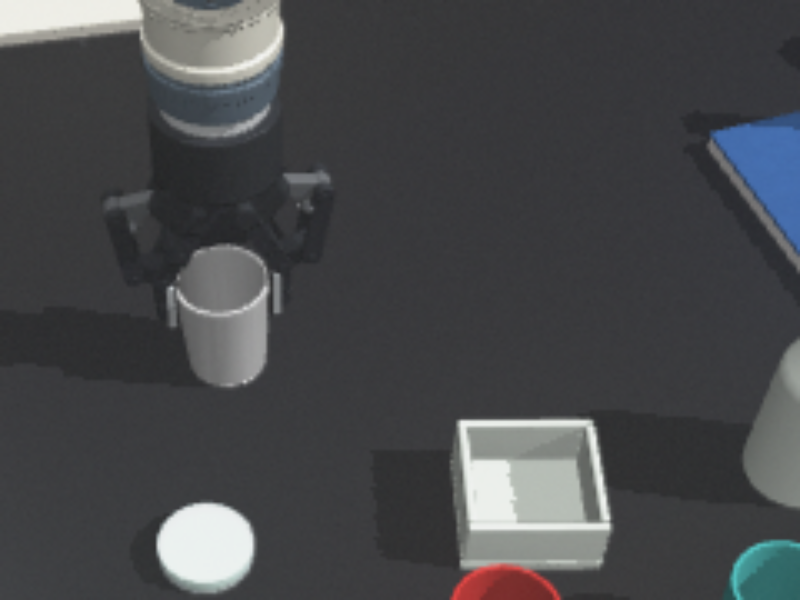

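View pics/c2.png

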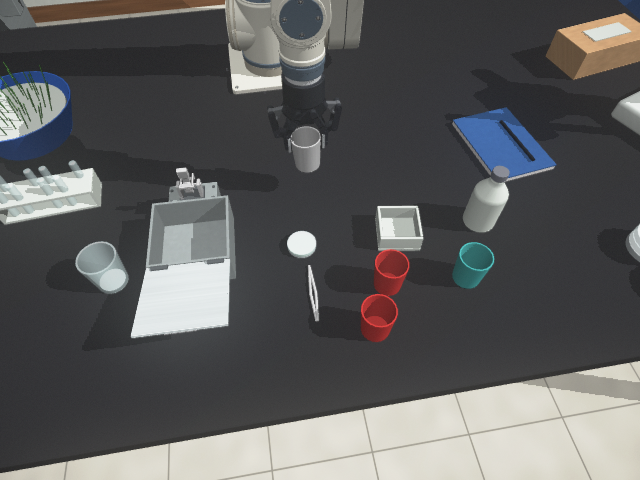

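The cup hangs upright and touches the bench at TCP z 0.065, where 0.064 is expected. I'll release it, back off and measure where it stands.

```bash
python3 - <<'E'
from h import *
ctrl.set_gripper(.085); ctrl.wait(.1)
ctrl.movel([.48,.03,.17],rate=.15)
ctrl.movel([.43,.22,.25],rate=.3)
t=cam('top');s=cam('scene')
print(ctrl.current_clock())
cv2.imwrite('pics/t4.png',t['pixels']);cv2.imwrite('pics/s4.png',s['pixels'])
u,v=proj(t,(.48,.03,.075)).astype(int);a,b=proj(s,(.48,.03,.05)).astype(int);print(u,v,a,b)
cv2.imwrite('pics/c4.png',np.hstack([cv2.resize(t['pixels'][v-40:v+40,u-40:u+40],(400,400),interpolation=cv2.INTER_CUBIC),cv2.resize(s['pixels'][b-40:b+40,a-40:a+40],(400,400),interpolation=cv2.INTER_CUBIC)]))
E
```

```text
17.6167
296 338 306 171
```

View pics/c4.png

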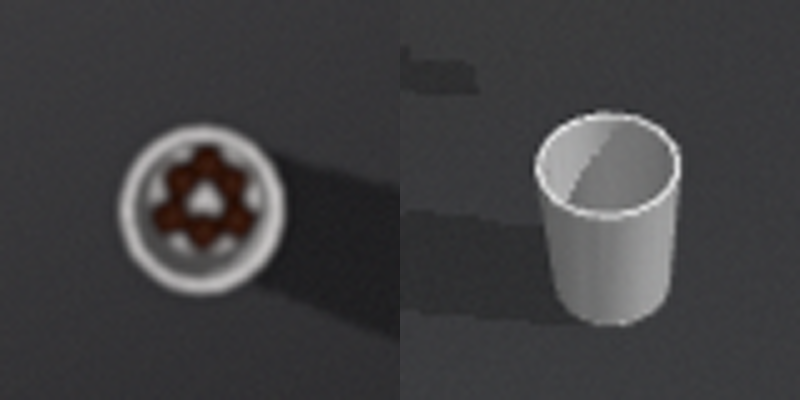

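The cup stands upright with the seeds in it: rim at top (296.4,340), scene (307.6,164). I'll triangulate it and plan the low inclined grasp.

```bash
python3 - <<'E'
from h import *
r=np.radians
t=cam('top');s=cam('scene')
print(tri(t,(296.4,340),s,(307.6,164)),onplane(t,296.4,340,.075).round(4),onplane(s,307.6,164,.075).round(4))
C=np.array([.4805,.030])
H=r(-75)
hv=np.array([np.cos(H),np.sin(H),0])
for f in(0,1):
  for dist,z in((.09,.09),(.09,.042),(0,.037),(0,.12)):
    pp,qq,c=pose2(H,r(30),r(30),0,f,[C[0]-hv[0]*dist,C[1]-hv[1]*dist,z+.0]);j=ctrl.solve_ik(pp,qq);print(f,dist,z,None if j is None else np.round(j,2))
print(np.round(ctrl.current_joint_pos(),2))
E
```

```text
(array([0.47659165, 0.03166827, 0.06873766]), np.float64(0.001894300864644436)) [0.4769 0.0306 0.075 ] [0.4828 0.0318 0.075 ]
0 0.09 0.09 [ 0.56  0.56 -0.39  1.1  -0.97 -1.02]
0 0.09 0.042 [ 0.56  0.63 -0.42  0.99 -0.97 -1.02]
0 0 0.037 [ 0.39  0.56 -0.57  0.65 -1.03 -1.33]
0 0 0.12 [ 0.39  0.43 -0.49  0.86 -1.03 -1.33]
1 0.09 0.09 [ 0.56  0.56 -0.39  1.1  -0.97  2.12]
1 0.09 0.042 [ 0.56  0.63 -0.42  0.99 -0.97  2.12]
1 0 0.037 [ 0.39  0.56 -0.57  0.65 -1.03  1.82]
1 0 0.12 [ 0.39  0.43 -0.49  0.86 -1.03  1.82]
[ 0.3   0.15 -0.13  1.29  0.    0.3 ]
```

Both views and the release point agree on (0.480, 0.031). I'll regrasp low, 40 mm up, with the tool 30° below horizontal.

```bash
python3 - <<'E'
from h import *
r=np.radians
H=r(-75);hv=np.array([np.cos(H),np.sin(H),0]);d=hv*np.cos(r(30))-np.array([0,0,1])*np.sin(r(30))
G=np.array([.480,.0305,.040])+hv*.003
p0,q,_=pose2(H,r(30),r(30),0,0,G-d*.10)
ctrl.goto(p0,q)
p1,q,_=pose2(H,r(30),r(30),0,0,G)
hit=ctrl.movel(p1,attitude=q,rate=.07,force_limit=5)
print(hit,np.round(ctrl.current_position(),4),np.round(p1,4),ctrl.current_clock(),np.round(ctrl.current_contact_force(),1))
t=cam('top');s=cam('scene')
cv2.imwrite('pics/g1.png',np.hstack([cv2.resize(t['pixels'][270:420,200:350],(400,400)),cv2.resize(s['pixels'][90:240,240:390],(400,400))]))
E
```

```text
False [0.4802 0.0303 0.0416] [0.4801 0.0301 0.0415] 20.5 [ 0.7  1.1 -0.6]
```

View pics/g1.png

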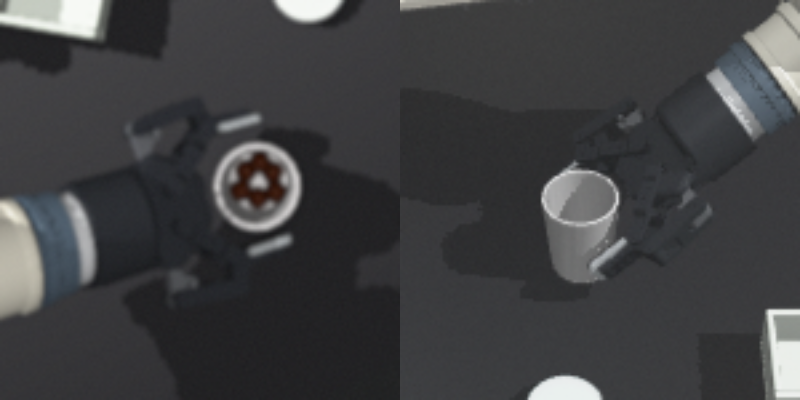

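The pads lie evenly on both sides of the cup: top crop (240,122) and (270,245), with the cup at (257,187). I'll close and lift.

```bash
python3 - <<'E'
from h import *
ctrl.set_gripper(0.0); print('w',ctrl.current_width(),np.round(ctrl.current_contact_force(),1))
p=ctrl.current_position()
ctrl.movel([p[0],p[1],p[2]+.05],rate=.08); ctrl.wait(.25)
print(ctrl.current_width(),np.round(ctrl.current_contact_force(),1),ctrl.current_clock())
t=cam('top');s=cam('scene')
cv2.imwrite('pics/g2.png',np.hstack([cv2.resize(t['pixels'][270:420,200:350],(400,400)),cv2.resize(s['pixels'][90:240,240:390],(400,400))]))
E
```

```text
w 0.05631939433969445 [-3.6  2.2  5.5]
0.05660372855154819 [ 0.7  0.1 -2.3] 22.0083
```

View pics/g2.png

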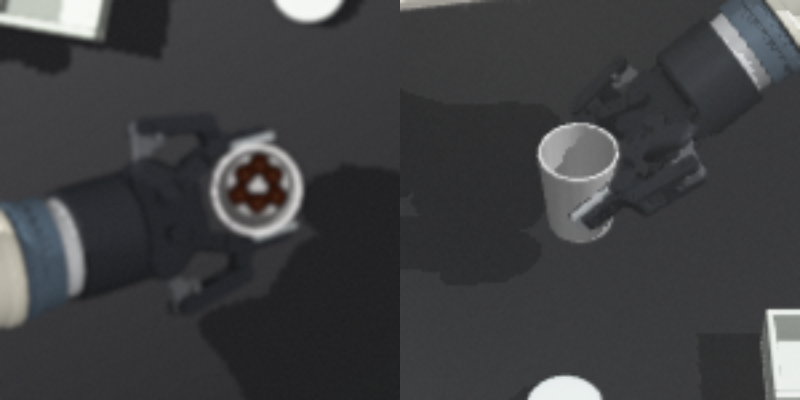

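The cup is lifted, upright, seeds in. I'll carry it over the open case and begin tipping.

```bash
python3 - <<'E'
from h import *
r=np.radians
H=r(-75);G=case(.04,-.012,.19)
p=ctrl.current_position()
ctrl.movel([p[0],p[1],.19],rate=.15)
pp,q,_=pose2(H,r(30),r(30),0,0,G)
ctrl.goto(pp,q)
print(ctrl.current_clock())
G[2]=.155
for b,ro in((10,0),(10,50)):
    pp,q,c=pose2(H,r(30),r(b),r(ro),0,G); print(np.round(ctrl.solve_ik(pp,q),2))
    ctrl.goto(pp,q); print(b,ro,c.round(2),ctrl.current_clock(),np.round(ctrl.current_contact_force(),1))
t=cam('top');s=cam('scene')
cv2.imwrite('pics/p1.png',np.hstack([cv2.resize(t['pixels'][190:390,320:520],(400,400)),cv2.resize(s['pixels'][110:310,100:300],(400,400))]))
E
```

```text
24.0917
[-0.09  0.58 -0.65 -0.76 -1.18 -2.7 ]
10 0 [-0.09  0.33  0.94] 25.0 [ 1.  -0.8 -2.3]
[-0.09  0.58 -0.65 -0.76 -1.18 -1.82]
10 50 [-0.74  0.21  0.64] 25.8417 [-0.5  0.1 -1.4]
```

View pics/p1.png

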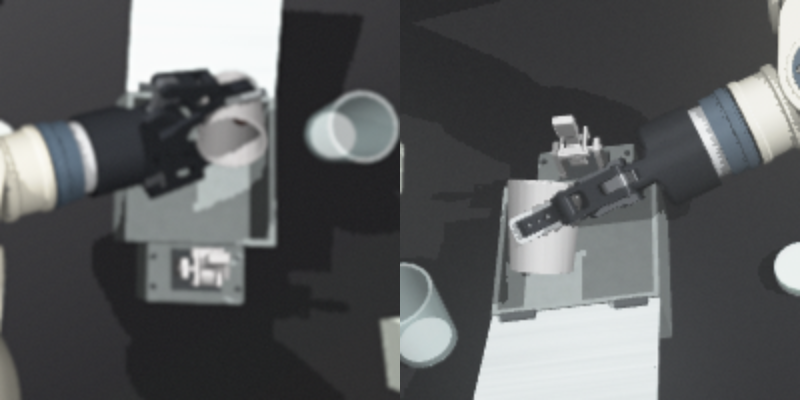

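The cup is tipping with its mouth toward the lever (-x). Allowing for parallax, it sits near the middle of the case, as planned. Next I'll pour.

```bash
python3 - <<'E'
from h import *
r=np.radians
H=r(-75);G=case(.04,-.012,.155)
fr=[]
for ro in(65,75,85,95,105,115,130,145):
    pp,q,c=pose2(H,r(30),r(10),r(ro),0,G)
    ctrl.set_joints(ctrl.solve_ik(pp,q))
    s=cam('scene')
    fr.append(cv2.resize(s['pixels'][140:280,120:260],(200,200)))
    print(ro,np.degrees(np.arccos(c[2])).round(),round(ctrl.current_clock(),2),np.round(ctrl.current_contact_force(),1))
ctrl.wait(.6)
s=cam('scene');t=cam('top')
cv2.imwrite('pics/p2.png',np.vstack([np.hstack(fr[:4]),np.hstack(fr[4:])]))
cv2.imwrite('pics/p3.png',np.hstack([cv2.resize(t['pixels'][190:390,320:520],(400,400)),cv2.resize(s['pixels'][110:310,100:300],(400,400))]))
E
```

```text
65 63.0 26.35 [ 0.2  0.2 -1.8]
75 72.0 26.69 [-0.5  1.  -2.8]
85 81.0 27.03 [ 0.2  0.  -2.6]
95 89.0 27.38 [-0.5 -0.2 -2.3]
105 98.0 27.72 [ 0.  -1.1 -2. ]
115 106.0 28.06 [-0.7 -0.3 -0.7]
130 117.0 28.47 [ 0.2  0.1 -0.9]
145 128.0 28.88 [-0.7 -0.2 -0.8]
```

View pics/p2.png

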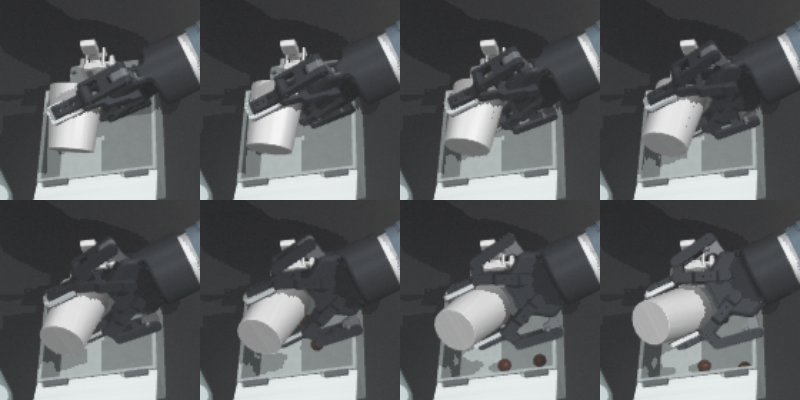

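View pics/p3.png

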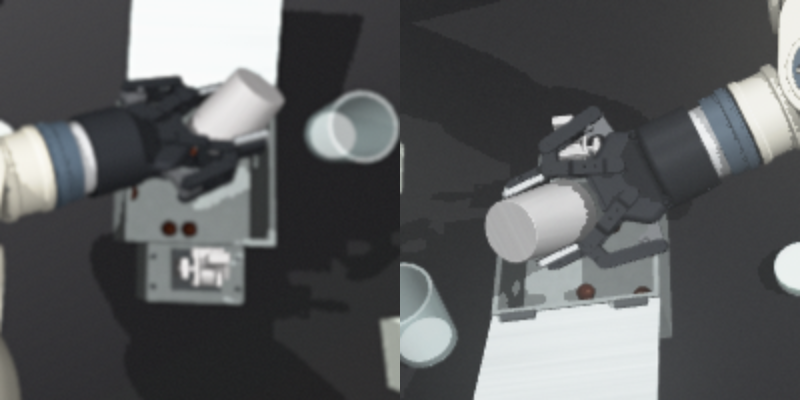

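Seeds have dropped into the case. One reddish spot at top crop (195,152) may be a seed resting on the gripper, so I'll take a closer look.

```bash
python3 - <<'E'
from h import *
s=cam('scene');t=cam('top');print(ctrl.current_clock())
cv2.imwrite('pics/p4.png',np.hstack([cv2.resize(t['pixels'][220:320,370:470],(400,400),interpolation=cv2.INTER_CUBIC),cv2.resize(s['pixels'][160:270,140:250],(400,400),interpolation=cv2.INTER_CUBIC)]))
E
```

```text
29.675
```

View pics/p4.png

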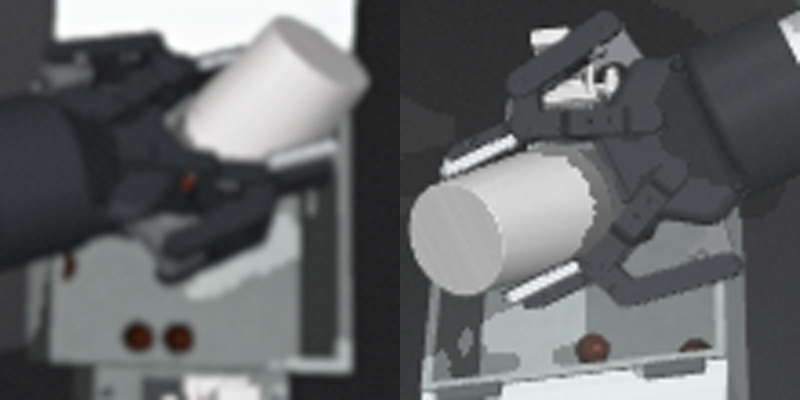

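```bash
python3 - <<'E'
from h import *
r=np.radians
H=r(-75);f=[]
def snap():
    s=cam('scene');t=cam('top')
    f.append(np.hstack([cv2.resize(t['pixels'][220:320,370:470],(400,300),interpolation=cv2.INTER_CUBIC),cv2.resize(s['pixels'][160:270,140:250],(400,300),interpolation=cv2.INTER_CUBIC)]))
for G,ro in((case(.04,-.012,.155),105),(case(.02,-.012,.175),125)):
    pp,q,c=pose2(H,r(30),r(10),r(ro),0,G); ctrl.goto(pp,q); ctrl.wait(.2); snap()
print(ctrl.current_clock())
print(np.mean([ctrl.current_contact_force() for _ in range(20)],0),ctrl.current_clock())
cv2.imwrite('pics/p5.png',np.vstack(f))
E
```

```text
31.4083
[0.91317516 0.03578271 0.01354203] 31.4083
```

View pics/p5.png

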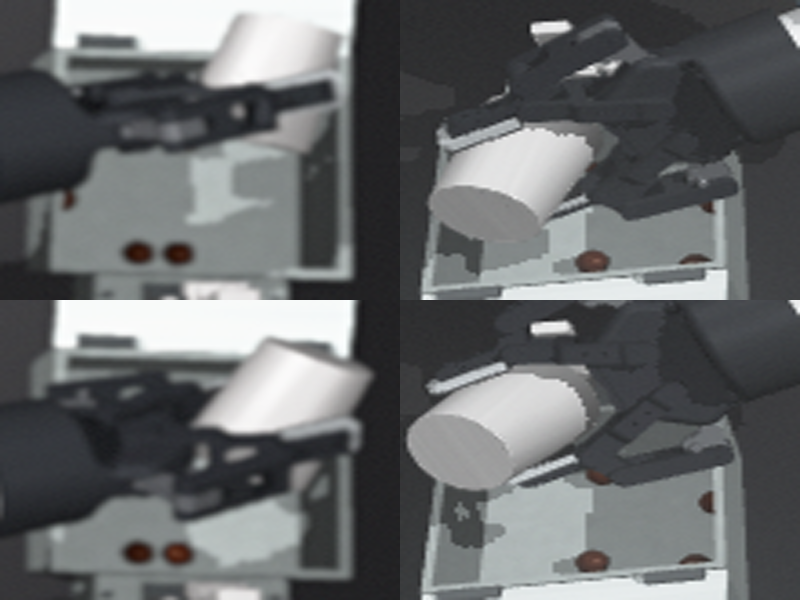

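I count five seeds: two at the +x wall, one at +y and two near the -x wall. The sixth is not accounted for yet. Staying over the case, I'll roll further to shake it out, then turn the cup upright and look inside.

```bash
python3 - <<'E'
from h import *
r=np.radians
H=r(-75)
G=case(.01,-.012,.18)
for ro in(165,125,165):
    pp,q,c=pose2(H,r(30),r(10),r(ro),0,G); ctrl.goto(pp,q)
ctrl.wait(.2)
G=case(.0,-.012,.24)
pp,q,c=pose2(H,r(30),r(10),r(60),0,G); ctrl.goto(pp,q)
pp,q,c=pose2(H,r(30),r(30),r(0),0,G); ctrl.goto(pp,q)
s=cam('scene');t=cam('top');print(ctrl.current_clock())
cv2.imwrite('pics/p6.png',np.hstack([cv2.resize(t['pixels'][200:340,340:480],(400,400),interpolation=cv2.INTER_CUBIC),cv2.resize(s['pixels'][130:270,120:260],(400,400),interpolation=cv2.INTER_CUBIC)]))
E
```

```text
36.2917
```

View pics/p6.png

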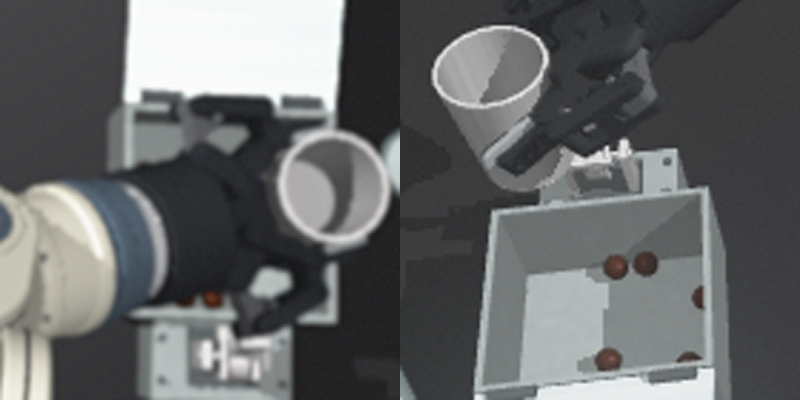

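The cup is empty. The scene view shows five seeds in the case, so I'll look for brown pixels everywhere, the gripper included, before leaving.

```bash
python3 - <<'E'
from h import *
def blobs(n,tag):
    d=cam(n);a=d['pixels'].astype(int);m=((a[...,2]>a[...,0]*1.7)&(a[...,2]>a[...,1]*1.6)&(a[...,2]>30)&(a[...,2]<170)).astype(np.uint8)
    k,l,st,ce=cv2.connectedComponentsWithStats(m)
    print(n,[(ce[i].round(0).tolist(),int(st[i,4])) for i in range(1,k) if st[i,4]>2])
    return d
blobs('top',0);blobs('scene',0)
r=np.radians
pp,q,c=pose2(r(-75),r(30),r(30),0,0,case(-.10,.03,.30))
print(ctrl.solve_ik(pp,q))
ctrl.goto(pp,q)
t=blobs('top',1);s=blobs('scene',1);print(ctrl.current_clock())
cv2.imwrite('pics/p7.png',np.hstack([cv2.resize(t['pixels'][200:340,340:480],(400,400),interpolation=cv2.INTER_CUBIC),cv2.resize(s['pixels'][130:270,120:260],(400,400),interpolation=cv2.INTER_CUBIC)]))
E
```

```text
top [([259.0, 150.0], 7), ([264.0, 160.0], 373), ([273.0, 150.0], 3), ([278.0, 154.0], 5), ([271.0, 178.0], 183), ([238.0, 189.0], 5), ([229.0, 199.0], 18), ([240.0, 200.0], 335), ([252.0, 192.0], 7), ([250.0, 216.0], 151), ([414.0, 304.0], 23), ([405.0, 305.0], 3)]
scene [([393.0, 264.0], 585), ([404.0, 254.0], 4), ([409.0, 264.0], 6), ([383.0, 299.0], 1238), ([392.0, 299.0], 3), ([374.0, 331.0], 454)]
[-0.08236103  0.06498888 -0.49120524  0.48572846 -0.95314499 -2.19274148]
top [([258.0, 151.0], 9), ([264.0, 160.0], 373), ([273.0, 150.0], 3), ([278.0, 154.0], 5), ([271.0, 178.0], 181), ([238.0, 189.0], 5), ([229.0, 199.0], 17), ([240.0, 200.0], 334), ([252.0, 192.0], 7), ([257.0, 197.0], 3), ([250.0, 216.0], 147), ([410.0, 255.0], 21), ([390.0, 260.0], 20), ([416.0, 266.0], 23), ([404.0, 305.0], 11)]
scene [([393.0, 264.0], 589), ([404.0, 254.0], 4), ([377.0, 255.0], 3), ([409.0, 264.0], 6), ([383.0, 299.0], 1246), ([392.0, 299.0], 3), ([374.0, 331.0], 454)]
37.0583
```

View pics/p7.png

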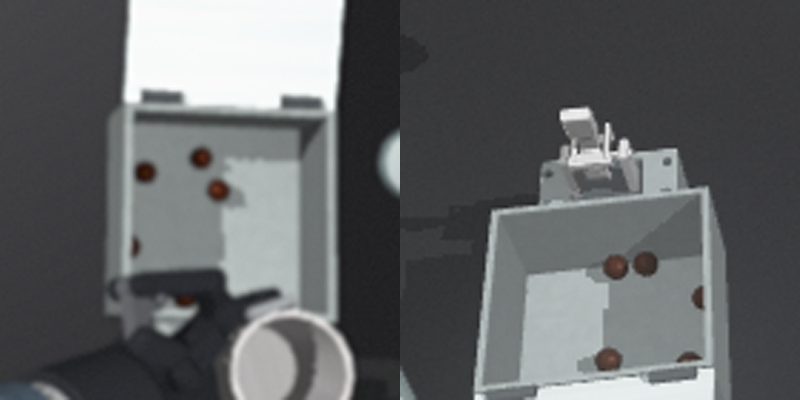

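The top view shows four seeds here, at (145,172), (202,157), (218,190) and (133,246). Two more are at image (405,305) and (414,304), so all six are in the case. Next I'll stand the empty cup on the bench.

```bash
python3 - <<'E'
from h import *
r=np.radians
H=r(-75);hv=np.array([np.cos(H),np.sin(H),0])
G=np.array([.480,.0305,.040])+hv*.003
pp,q,_=pose2(H,r(30),r(30),0,0,G+[0,0,.06]); ctrl.goto(pp,q)
ctrl.movel([pp[0],pp[1],pp[2]-.045],rate=.15)
hit=ctrl.movel([pp[0],pp[1],pp[2]-.066],rate=.02,force_limit=3)
print(hit,ctrl.current_position(),ctrl.current_clock(),np.round(ctrl.current_contact_force(),1))
t=cam('top');s=cam('scene')
cv2.imwrite('pics/e1.png',np.hstack([cv2.resize(t['pixels'][270:420,200:350],(400,400)),cv2.resize(s['pixels'][90:240,240:390],(400,400))]))
E
```

```text
True [0.48007411 0.03001325 0.04177698] 39.3667 [-0.8  1.5  4.6]
```

View pics/e1.png

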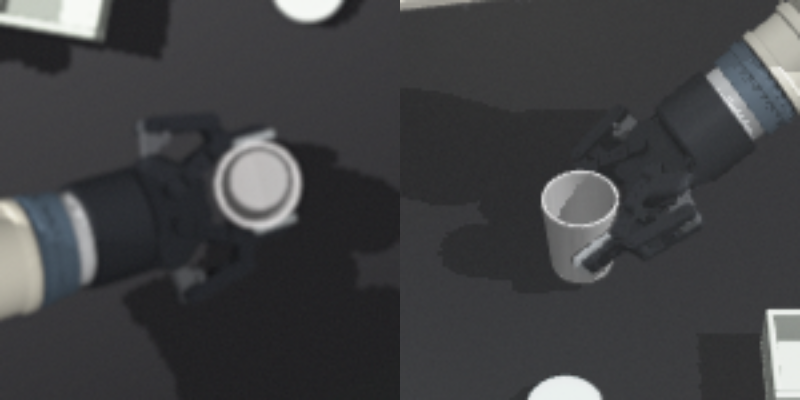

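The empty cup stands upright on the bench, in contact at the same TCP height as at the grasp. I'll release it and back out along the tool axis.

```bash
python3 - <<'E'
from h import *
r=np.radians
ctrl.set_gripper(.085); ctrl.wait(.2)
z=R.from_quat(ctrl.current_eef_rot()).as_matrix()[:,2]; p=np.array(ctrl.current_position())
ctrl.movel((p-.11*z).tolist(),rate=.08)
p=np.array(ctrl.current_position()); ctrl.movel((p+[-.02,.06,.12]).tolist(),rate=.2); ctrl.wait(.3)
t=cam('top');s=cam('scene');print(ctrl.current_clock(),np.round(ctrl.current_contact_force(),1))
cv2.imwrite('pics/f1.png',s['pixels']);cv2.imwrite('pics/f2.png',t['pixels'])
cv2.imwrite('pics/f3.png',np.hstack([cv2.resize(t['pixels'][220:320,370:470],(400,400),interpolation=cv2.INTER_CUBIC),cv2.resize(t['pixels'][290:390,246:346],(400,400),interpolation=cv2.INTER_CUBIC)]))
E
```

```text
42.8167 [-0.  -0.1  0.7]
```

View pics/f1.png

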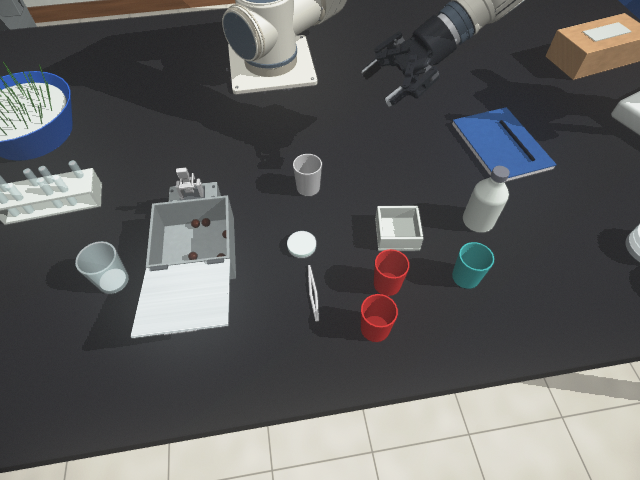

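View pics/f3.png

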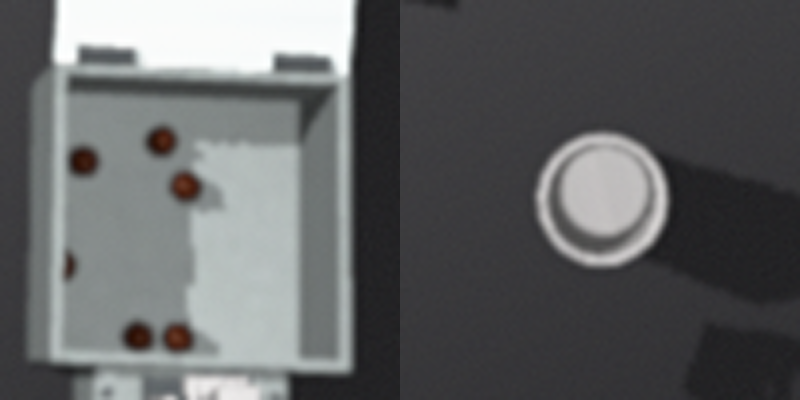

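The final pictures show:
- **Seeds:** all six lie on the case floor, at crop (83,160), (161,140), (185,186), (67,265), (138,336) and (178,338).
- **Cup:** it stands empty and upright at scene (308,175).
- **Latch and lid:** the lever is up and the lid is back.
- **Bystanders:** they look unmoved.

I'll hand the job in.

```bash
python3 -c "
from cell import ctrl
ctrl.close_job(); print(ctrl.current_clock())"
```

```text
the job is handed in; nothing more can be done
the job is handed in; nothing more can be done
```

I carried out the whole job and handed it in at about 43 s of the 72 s allowed; no verdict was reported.

- **Latch and lid:** I pinched the lever grip and lifted it over centre. The lever stood up and the lid sprang fully open.
- **First placing:** I lifted the grey cup from the holder by its rim, stood it on the bench with the seeds in it and let go.
- **Pour:** I took the cup again about 40 mm above its underside with a tool tilted 30° below horizontal, poured into the case, and stood the empty cup back on the bench.

**Last checks:** the final top view shows all six seeds on the case floor and the cup empty and upright on the bench. The lever is up, the lid is back, the bystanders look unmoved by eye, and the force on the tool read under 1 N.

**Disagreements:**
- The two views' positions for the cup rim and the lever grip differed by about 5–6 mm. Their rim and grip heights came out 3–6 mm below the stated ones. I used averages, and all the grasps held.
- Mid-pour, only five seeds could be counted. A brown spot on the gripper looked like a stuck seed, so I rolled the cup further and looked again until all six were visible in the case.

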